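# Dock a dish and start the reader with its two-key chord

## Task

Push the covered petri dish along the table top into the cradle of the white reader box, fully home against the box. Then press the reader's two big round keys together with both fingertips, fully down, hold them down for three seconds and let go. Do not lift or tip the dish, leave the small square key between the round ones unpressed and the other things where they are.

Things in the scene. Friction and masses are not known exactly. Their poses are not given: they have to be found in the camera images.
- reader: the reader, a white box fixed to the table, 100 (x) x 150 (y) x 56 mm high; origin at the centre of its underside, on the table top. Its own -x side is the front, where the cradle is; the keys are on its top. The room's wall is at world y = -0.415, to its right
- seat (a point): point on the table top where the dish's centre is when home, touching the box front: reader x = -0.096, y = 0; axes as the reader's. The cradle round it: two grey jaws 20 mm high along reader x, 98 mm apart inside, straight from the box front (x = -0.050) to x = -0.100, then flaring outward by 30 degrees to x = -0.121 (123 mm apart at the mouth). No floor: the dish slides in on the table top
- power_strip: fixed obstacle: power strip lying along x to the left of reader and dish, always at the same place: x 0.42 to 0.82, right edge at about y = -0.06, 36 mm high, with plugs up to 100 mm high from x = 0.50 on; origin under its centre
- dish: round clear petri dish with its lid on (the lid stays on), in front of the reader; 91 mm diameter over the lid (the lid's rim is the widest part, 14 to 16 mm above the table), 87 mm below it, 16 mm high, about 50 g; origin at the centre of its underside. It slides freely on the table
- key_left_top (a point): centre of the top of the left big round key (reader y = +0.030, x = -0.012), a black cap 28 mm in diameter in an aluminium collar 36 mm wide; top 74 mm above the table when up, 68 mm when fully down, collar top 63 mm. Spring: about 1.2 N to start, 4 N fully down
- key_right_top (a point): centre of the top of the right big round key (reader y = -0.030, x = -0.012): the same as the left one, 60 mm from it centre to centre
- key_left (a joint): left round key, joint value: 0 up, 0.006 (m) fully down
- key_right (a joint): right round key, joint value: 0 up, 0.006 (m) fully down
- key_cancel (a joint): small square cancel key, 10 x 10 mm, midway between the round keys, its top 65 mm above the table (9 mm lower than theirs); not to be pressed; joint value 0 up, 0.004 down
- vial_side: bystander: capped glass vial, 27 mm wide, 55 mm high, beside the reader on its right; origin under its centre
- vial_back: bystander: the same kind of vial, behind the reader
- beaker: bystander: small glass beaker, 45 mm wide, 56 mm high, behind the reader
- bottle: bystander: screw-cap bottle, 78 mm wide, 158 mm high, on the left half of the table
- tape: bystander: roll of tape, 104 mm wide, 25 mm high, on the left half of the table
- case: bystander: flat sample case, 111 x 152 x 44 mm, on the left half of the table
- pad: bystander: note pad with a clip, 55 x 159 x 14 mm, near the front edge of the table, left
Not all that is in view belongs to the job. What is shaped like the dish but green is not meant.

How it is judged (in metres and radians):
On the way, in this order (a step that is already met when the one before it is completed fails the run):
1. the dish is home in the cradle, centre within 7 mm of the seat, and still (horizontal distance between dish and seat below 0.007 m and linear speed of dish below 0.02 m/s), for 0.3 s.
2. both round keys are down together (at least 4.5 of 6 mm), pressed by the fingers, for 2.5 s without a break (value of joint each of key_left, key_right above 0.0045 m and contact force between the fingers and key_left above 0.3 N and contact force between the fingers and key_right above 0.3 N), for 2.5 s.
At the end, for the whole second after the job is handed in: All keys are up again (within 1 mm), the dish lies flat and still on the table with its centre within 7 mm of the seat (value of joint each of key_left, key_right, key_cancel below 0.001 m and horizontal distance between dish and seat below 0.007 m and height (world z) of dish below 0.004 m and angle between dish's own z axis and vertical below 0.06 rad and linear speed of dish below 0.01 m/s); the robot touches nothing.
It fails at once if the dish is lifted (over 8 mm) or tipped (over 0.2 rad) (height (world z) of dish above 0.008 m or angle between dish's own z axis and vertical above 0.2 rad).
It fails at once if a round key is pressed (over 2.5 mm) while the dish is more than 10 mm from its seat (horizontal distance between dish and seat above 0.01 m and value of joint any of key_left, key_right above 0.0025 m).
It fails at once if one round key is down (over 4 mm) while the other is still up (under 1 mm) ((value of joint key_left above 0.004 m and value of joint key_right below 0.001 m) or (value of joint key_right above 0.004 m and value of joint key_left below 0.001 m)).
It fails at once if the small square key is pressed (over 2 mm) (value of joint key_cancel above 0.002 m).
It fails at once if a bystander is moved by more than 20 mm (distance of any of vial_side, vial_back, beaker, bottle, tape, case, pad from where it was at the start of the episode above 0.02 m).
It also fails if it takes over 61 s, if anything falls off the work surface, if the arm or the gripper's body presses on something with over 40 N, if the wrist force passes 120 N, or if a joint passes its speed limit or range.

## Robot

A 7-joint arm with a two-finger parallel gripper is mounted at the origin on a cart in front of the work surface, level with it; the furniture and walls round the work are solid. World frame = base frame: x ahead of the robot, y to its left, z up, the work surface at z = 0. Lengths are in mm, angles in rad, forces in N, time in s.
With the tool pointing down it reaches from about 425 to 800 mm from the base axis. Payload 8.3 kg.
Tool frame: the origin (TCP) lies midway between the tips of the shut fingers; the grasp point (between the pads) lies 19 mm behind it; y points along the fingers, z is the direction in which the jaws open and shut, and the axes are right-handed (so a half turn about y gives the same grasp; the last joint's range is limited). The gripper opens to 85 mm and grips with 20 to 120 N. Pads are 22 mm wide; open, the fingers measure 114 mm over their backs; the gripper's body (76 mm by 85 mm) begins 54 mm behind the grasp point. The pads swing forward as they close: fully open they stand 13 mm farther back than shut.
Start: joints at [-1.333, 0.383, 0.016, 1.37, -0.006, 1.388, -0.046], TCP at [185.126, 596.935, 231.279] pointing down, gripper open.
Joint ranges: [-2.95, 2.95], [-0.25, 2.06], [-1.52, 1.56], [0.18, 2.33], [-1.44, 4.58], [0.02, 2.06], [-3.01, 3.01]. Speed limits (rad/s): [2.39, 2.39, 3.01, 3.01, 3.14, 3.14, 3.14].

## Interface

Orientations are given as a unit quaternion [w, x, y, z].
In Python, from workcell import status, read_camera, ctrl gives the robot as it stands.
- The arm moves only by the tool play_rows, never from a script. Its argument "plan" is a list that holds one entry, the list of rows, each a list of 7 numbers: the shift along the tool's x, y, z in mm, then the turn, a rotation vector about the tool's x, y, z in rad, then the finger opening in mm, from 0 to 85.4. A call has 1 to 20 rows; each row is the pose to reach, as a shift and turn from the pose commanded when the call began, along the tool's axes at that moment; what a row does not reach only later rows make up. A row lasts 1/8 s, in which the tool goes at most 62.5 mm and 10.7 degrees, less where a joint would pass 70% of its speed; a pose out of reach is approached as far as the arm can. A call with a gripper value outside its range is refused whole. The fingers move at their own pace and stop on an object; "grip_force" is the grip in N (left out, the last holds). Time passes only in rows, so rows that repeat a pose let the fingers close. It gives the time, the measured TCP pose, the force and the opening at its end, in the units of the state.
- status.get_obs(): the state, without advancing time (a new reading comes with each control period).
- read_camera(name): name is "scene" or "top" or "wrist"; returns a dict with "img" (384x512x3 uint8, blue, green, red), "camera_matrix" (3x3 intrinsics, pixels), "world_to_cam" (4x4, takes a point from world to camera coordinates). Camera axes: x right, y up, looking along -z (the intrinsics and any distortion apply to the point x, -y, -z); pixel columns grow to the right and rows downward; lengths in mm; the calibration is good to about 2 mm. A picture is of the moment at which its call begins. There is no depth.
- ctrl.sign_off(): hands the job in, once; it reports no verdict.
The state is a dict: "time_s": time; "joint_positions": joint angles; "joint_vel": joint speeds; "effort": joint torques, N m; "ee_pos": TCP position; "orientation": TCP orientation; "wrist_force": force on the tool from outside, world axes, zero at the start; "ft_torque": the same for the moment, N m; "width": finger opening in mm.
Only numpy, scipy, OpenCV 4.12 (cv2) and the standard library are available. Lean on these libraries where they do the work, as an engineer would, in place of code of your own. Each camera call takes 0.05 s, during which the arm holds its last target. There are 200 camera calls.

## Working session

There is one attempt and no reset: what is moved stays moved. The work goes in short steps, Python scripts to look and compute and a tool call to move; the robot and the scene stay as the last step left them, time stands still between calls to the robot, and variables do not carry over. Pictures are saved under pics/ and viewed, about 8 in all and at most 12, crops included, and the job is handed in when it is done.

Besides the shell and the picture viewer there is one more tool, called after "Request:" by a JSON object that holds its "name" and its "arguments". play_rows: Moves the arm, as the interface text tells. Its arguments: {"type":"object","properties":{"plan":{"type":"array"},"grip_force":{"type":"number"}},"required":["plan"]}

```bash
mkdir -p pics; ls; cat > h.py <<'E'
import numpy as np, cv2
from workcell import status, read_camera, ctrl
def snap(name,fn):
    c=read_camera(name); cv2.imwrite('pics/'+fn,c['img'])
    np.savez('pics/'+fn+'.npz',K=c['camera_matrix'],T=c['world_to_cam']); return c
def ray(fn,u,v,z):
    d=np.load('pics/'+fn+'.npz'); K,T=d['K'],d['T']
    r=np.linalg.inv(K)@[u,v,1]; r=np.array([r[0],-r[1],-r[2]])
    R=T[:3,:3]; o=-R.T@T[:3,3]; w=R.T@r
    return o+w*(z-o[2])/w[2]
def proj(fn,P):
    d=np.load('pics/'+fn+'.npz'); K,T=d['K'],d['T']
    c=T[:3,:3]@np.array(P,float)+T[:3,3]; p=K@[c[0],-c[1],-c[2]]; return p[:2]/p[2]
E
python3 - <<'E'
from h import *
a=snap('top','t0.png');b=snap('scene','s0.png')
print(status.get_obs()); print(a['camera_matrix'],a['world_to_cam'])
cv2.imwrite('pics/c0.png',np.vstack([a['img'],b['img']])[:, :] if 0 else cv2.resize(np.hstack([a['img'],b['img']]),(1024,384)))
E
```

```text
pics
{'time_s': 0.1, 'joint_positions': array([-1.33291372,  0.38416566,  0.01639755,  1.37107929, -0.00629946,
        1.38819784, -0.04649809]), 'joint_vel': array([-0.00116753, -0.00285677, -0.0021209 , -0.00230557, -0.00129827,
       -0.00091944, -0.000872  ]), 'effort': array([ 2.58542619e-03, -6.29139376e+01,  8.47102460e-01, -3.72758996e+01,
        1.65762228e-02,  1.03940812e-02,  1.33456135e-05]), 'ee_pos': array([185.00646956, 596.5018691 , 230.3581321 ]), 'orientation': array([-0.6984962 ,  0.6997586 , -0.10600937,  0.10584413]), 'wrist_force': array([-0.1042241 , -0.28923234,  0.86953036]), 'ft_torque': array([ 0.02751761,  0.07070432, -0.01920849]), 'width': 85.52339920724093}
[[405.69069997   0.         259.36370872]
 [  0.         405.69069997 192.38070395]
 [  0.           0.           1.        ]] [[-1.50860613e-01 -9.88541297e-01 -5.21341501e-03  3.63271044e+01]
 [ 9.66074868e-01 -1.48546212e-01  2.11266119e-01 -5.76745550e+02]
 [-2.09619717e-01  2.68351871e-02  9.77414675e-01 -1.00259677e+03]
 [ 0.00000000e+00  0.00000000e+00  0.00000000e+00  1.00000000e+00]]
```

View pics/t0.png

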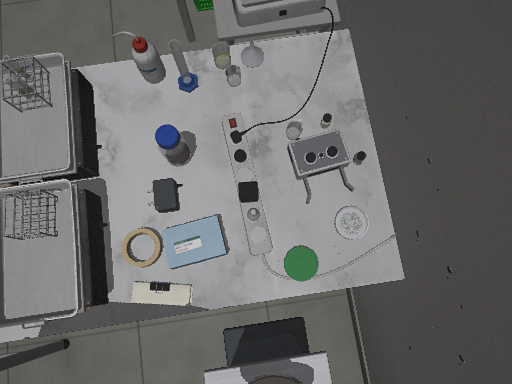

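View pics/s0.png

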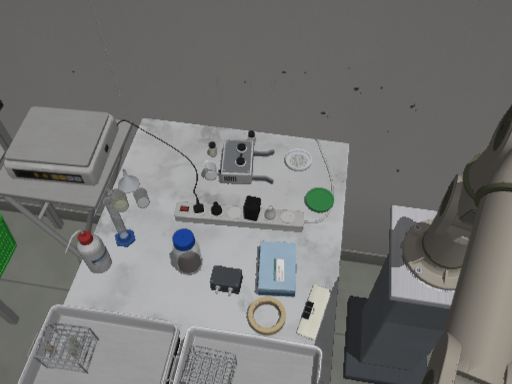

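The top view shows the reader at (320,153), with its keys at about (311,157) and (332,152), the cradle below it and the dish at (351,222). The green decoy is at (301,263). I'll zoom in next.

```bash
python3 - <<'E'
from h import *
i=cv2.imread('pics/t0.png')[100:245,265:395]
cv2.imwrite('pics/t0c.png',cv2.resize(i,None,fx=4,fy=4,interpolation=cv2.INTER_CUBIC))
E
```

```text
(no output)
```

View pics/t0c.png

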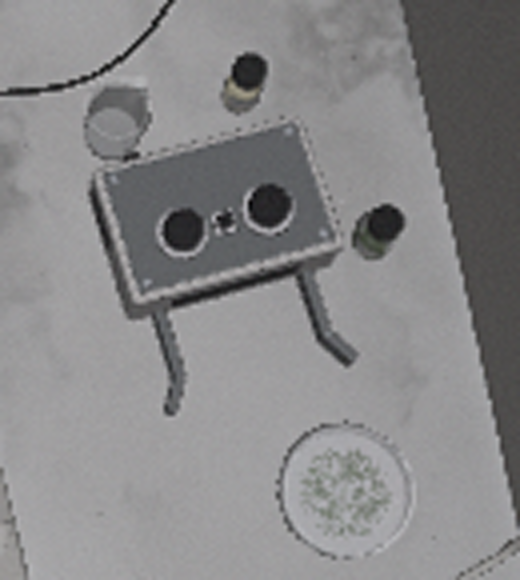

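```bash
python3 - <<'E'
from h import *
f='t0.png'
g=lambda u,v,z: ray(f,265+(u-1.5)/4,100+(v-1.5)/4,z)
L=g(183,230,74);R=g(268,208,74);D=g(347,490,15)
print('L',L,'R',R,np.linalg.norm(L-R),'D',D)
cs=np.array([g(*p,56) for p in [(96,173),(297,120),(340,240),(135,300)]]);print(cs.round(1),cs.mean(0))
ly=(L-R)[:2]; print('yaw keys',np.arctan2(-ly[0],ly[1]))
ly=(cs[0]-cs[1]+cs[3]-cs[2])[:2];print('yaw box y',np.arctan2(-ly[0],ly[1]))
lx=(cs[0]-cs[3]+cs[1]-cs[2])[:2];print('yaw box x',np.arctan2(lx[1],lx[0]))
yaw=np.arctan2(lx[1],lx[0])
print('vial',g(380,245,0),'green',ray(f,301,263,15))
from scipy.spatial.transform import Rotation as Ro
o=status.get_obs()['orientation'];print(Ro.from_quat(o,scalar_first=True).as_matrix().round(3))
E
```

```text
L [ 646.63771851 -198.57128728   74.        ] R [ 653.01383246 -256.82354766   74.        ] 58.60017634952245 D [ 466.8425505  -285.44742429   15.        ]
[[ 700.4 -150.6   56. ]
 [ 716.9 -292.2   56. ]
 [ 628.9 -304.4   56. ]
 [ 608.8 -161.5   56. ]] [ 663.7497724  -227.17122771   56.        ]
yaw keys 0.10902292389498153
yaw box y 0.12782105856139186
yaw box x 0.12757286496286455
vial [ 635.76534497 -346.56926869    0.        ] green [ 380.31558834 -132.58446618   15.        ]
[[ 0.955 -0.     0.296]
 [-0.296 -0.002  0.955]
 [ 0.    -1.    -0.002]]
```

```bash
cat >> h.py <<'E'
from scipy.spatial.transform import Rotation as Ro
def rows(p0,yaw0,targets):
    """p0/yaw0: commanded pose; targets (x,y,z,yaw,w) -> rounded rows"""
    c,s=np.cos(yaw0),np.sin(yaw0); out=[]
    for x,y,z,a,w in targets:
        d=np.array([x,y,z])-p0
        out.append([round(c*d[0]+s*d[1],1),round(-d[2],1),round(-s*d[0]+c*d[1],1),0,round(yaw0-a,3),0,w])
    print(out)
E
python3 - <<'E'
from h import *
rows([185.126,596.935,231.279],-0.3006,[(480,200,231,0,64),(500,-150,231,.2,64),(406,-307,180,.35,64)])
E
```

```text
[[np.float64(399.2), np.float64(0.3), np.float64(-291.8), 0, -0.301, 0, 64], [np.float64(521.9), np.float64(0.3), np.float64(-620.2), 0, -0.501, 0, 64], [np.float64(478.6), np.float64(51.3), np.float64(-798.0), 0, -0.651, 0, 64]]
```

Request:
{"name": "play_rows", "arguments": {"plan": [[[399, 0, -292, 0, -0.3, 0, 64], [399, 0, -292, 0, -0.3, 0, 64], [399, 0, -292, 0, -0.3, 0, 64], [399, 0, -292, 0, -0.3, 0, 64], [399, 0, -292, 0, -0.3, 0, 64], [399, 0, -292, 0, -0.3, 0, 64], [399, 0, -292, 0, -0.3, 0, 64], [399, 0, -292, 0, -0.3, 0, 64], [522, 0, -620, 0, -0.5, 0, 64], [522, 0, -620, 0, -0.5, 0, 64], [522, 0, -620, 0, -0.5, 0, 64], [522, 0, -620, 0, -0.5, 0, 64], [522, 0, -620, 0, -0.5, 0, 64], [522, 0, -620, 0, -0.5, 0, 64], [478.6, 51, -798, 0, -0.65, 0, 64], [478.6, 51, -798, 0, -0.65, 0, 64], [478.6, 51, -798, 0, -0.65, 0, 64], [478.6, 51, -798, 0, -0.65, 0, 64], [478.6, 51, -798, 0, -0.65, 0, 64], [478.6, 51, -798, 0, -0.65, 0, 64]]]}}

```text
time_s: 2.6
ee_pos: [407.0, -305.7, 180.4]
orientation: [0.696, -0.696, -0.124, 0.124]
wrist_force: [0.3, -0.3, -0.9]
width: 64.4
```

```bash
python3 - <<'E'
from h import *
snap('wrist','w1.png'); o=status.get_obs(); print(o['time_s'],o['ee_pos'],o['width'],Ro.from_quat(o['orientation'],scalar_first=True).as_matrix().round(3))
E
```

```text
2.65 [ 407.01153305 -305.69190549  180.42351426] 64.30195441892587 [[ 0.939  0.    -0.345]
 [ 0.345  0.     0.939]
 [ 0.    -1.     0.   ]]
```

View pics/w1.png

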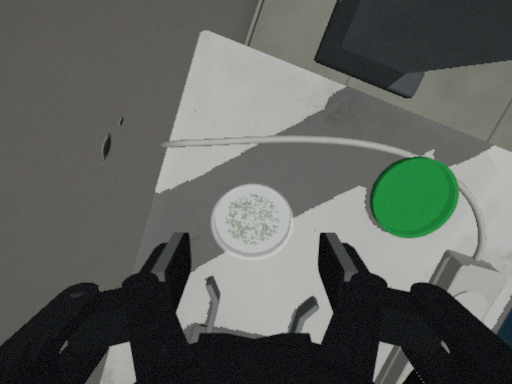

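```bash
python3 - <<'E'
from h import *
print('dish',ray('w1.png',252,220,15))
for p in [(210,281),(313,302)]: print(ray('w1.png',*p,20))
O=np.array([661.7,-226.3]);y=.12;X=np.array([np.cos(y),np.sin(y)]);Y=np.array([-X[1],X[0]])
for s in (1,-1): print('pred tip inner',O-121*X+s*61.5*Y)
rows([406,-307,180],.35,[(406,-307,1,.35,64)])
E
```

```text
dish [ 462.06636703 -289.24566337   15.        ]
[ 547.9531525  -309.25492106   20.        ]
[ 533.45155783 -186.80584189   20.        ]
pred tip inner [ 534.20785431 -179.72744598]
pred tip inner [ 548.93245581 -301.84290819]
[[np.float64(0.0), np.int64(179), np.float64(0.0), 0, 0.0, 0, 64]]
```

Request:
{"name": "play_rows", "arguments": {"plan": [[[0, 60, 0, 0, 0, 0, 64], [0, 120, 0, 0, 0, 0, 64], [0, 155, 0, 0, 0, 0, 64], [0, 168, 0, 0, 0, 0, 64], [0, 174, 0, 0, 0, 0, 64], [0, 178, 0, 0, 0, 0, 64], [0, 178, 0, 0, 0, 0, 64], [0, 178, 0, 0, 0, 0, 64]]]}}

```text
time_s: 3.65
ee_pos: [406.4, -307.3, 3.1]
orientation: [-0.696, 0.697, 0.123, -0.122]
wrist_force: [-0.1, 0.0, 0.3]
width: 64.2
```

```bash
python3 - <<'E'
from h import *
rows([406,-307,2],.35,[(499.3,-258.5,2,.35,64)])
E
```

```text
[[np.float64(104.3), np.float64(-0.0), np.float64(13.6), 0, 0.0, 0, 64]]
```

Request:
{"name": "play_rows", "arguments": {"plan": [[[4, 2, 0.5, 0, 0, 0, 64], [10, 2, 1.3, 0, 0, 0, 64], [17, 2, 2.2, 0, 0, 0, 64], [25, 2, 3.2, 0, 0, 0, 64], [33, 2, 4.3, 0, 0, 0, 64], [41, 2, 5.3, 0, 0, 0, 64], [49, 2, 6.4, 0, 0, 0, 64], [57, 2, 7.4, 0, 0, 0, 64], [65, 2, 8.5, 0, 0, 0, 64], [73, 2, 9.5, 0, 0, 0, 64], [80, 2, 10.4, 0, 0, 0, 64], [86, 2, 11.2, 0, 0, 0, 64], [91, 2, 12, 0, 0, 0, 64], [95, 2, 12.5, 0, 0, 0, 64], [98, 2, 13, 0, 0, 0, 64], [100, 2, 13.2, 0, 0, 0, 64], [102, 2, 13.4, 0, 0, 0, 64], [103, 2, 13.5, 0, 0, 0, 64], [104, 2, 13.6, 0, 0, 0, 64], [104, 2, 13.6, 0, 0, 0, 64]]]}}

```text
time_s: 6.15
ee_pos: [498.9, -258.7, 0.3]
orientation: [-0.696, 0.696, 0.123, -0.123]
wrist_force: [0.4, -0.7, 0.3]
width: 63.7
```

```bash
python3 - <<'E'
from h import *
a=snap('top','t2.png')['img'];b=snap('wrist','w2.png')['img']
i=cv2.resize(a[110:240,270:390],(480,520),interpolation=cv2.INTER_CUBIC)
j=cv2.resize(b,(300,225))
c=np.zeros((520,800,3),np.uint8);c[:,:480]=i;c[:225,480:780]=j
cv2.imwrite('pics/m2.png',c)
E
```

```text
(no output)
```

View pics/m2.png

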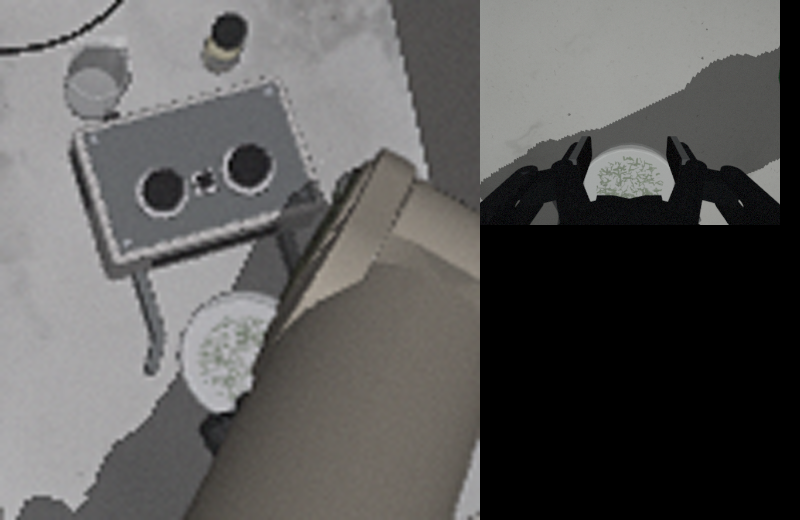

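```bash
python3 - <<'E'
from h import *
g=lambda u,v,z: ray('t2.png',270+(u-1.5)/4,110+(v-1.5)/4,z)
# fit circle to visible dish edge: left half, using saved image
i=cv2.imread('pics/t2.png'); 
D=g(246,357,15);L=g(162,190,74);R=g(248,166,74);print(D,L,R)
m=(L+R)[:2]/2
O=m+12*np.array([np.cos(.12),np.sin(.12)]);print('O',O)
for yw in (.11,.12,.13):
    X=np.array([np.cos(yw),np.sin(yw)]);Y=np.array([-X[1],X[0]]);d=D[:2]-O;print('dish in reader',d@X,d@Y)
# left jaw inner edge (z=20) at points
for p in [(147,275),(160,325),(157,372)]:
    d=g(*p,20)[:2]-O;print('jaw',d@X,d@Y)
# predicted seat/jaw pixel
E
```

```text
[ 537.92305396 -243.54758773   15.        ] [ 646.73828279 -197.91936213   74.        ] [ 654.3747727  -257.08390153   74.        ]
O [ 662.47023137 -226.06508535]
dish in reader -125.71362587621732 -3.7042623390761884
dish in reader -125.74438225332081 -2.4469618209067168
dish in reader -125.76256429698562 -1.1894166085942868
jaw -52.97210935996943 47.16366748156187
jaw -88.98492553407348 49.24406581134877
jaw -119.5255010022166 61.07825014511805
```

```bash
python3 - <<'E'
from h import *
rows([499.3,-258.5,0],.35,[(476,-267,0,.35,64),(474,-249.7,5,.125,40)])
rows([474,-249.7,5],.125,[(515.7,-244.5,5,.125,40)])
E
```

```text
[[np.float64(-24.8), np.float64(-0.0), np.float64(0.0), 0, 0.0, 0, 64], [np.float64(-20.7), np.float64(-5.0), np.float64(16.9), 0, 0.225, 0, 40]]
[[np.float64(42.0), np.float64(-0.0), np.float64(-0.0), 0, 0.0, 0, 40]]
```

Request:
{"name": "play_rows", "arguments": {"plan": [[[-8, 0, 0, 0, 0, 0, 64], [-25, 0, 0, 0, 0, 0, 64], [-25, -5, 5, 0, 0.1, 0, 55], [-20.7, -5, 16.9, 0, 0.225, 0, 40], [-20.7, -5, 16.9, 0, 0.225, 0, 40], [-20.7, -5, 16.9, 0, 0.225, 0, 40], [-20.7, -5, 16.9, 0, 0.225, 0, 40]]]}}

```text
time_s: 7.12
ee_pos: [473.3, -250.6, 5.3]
orientation: [-0.706, 0.706, 0.044, -0.044]
wrist_force: [0.2, -0.0, 0.7]
width: 40.3
```

Request:
{"name": "play_rows", "arguments": {"plan": [[[4, 0, 0, 0, 0, 0, 40], [9, 0, 0, 0, 0, 0, 40], [14, 0, 0, 0, 0, 0, 40], [19, 0, 0, 0, 0, 0, 40], [23, 0, 0, 0, 0, 0, 40], [26, 0, 0, 0, 0, 0, 40], [29, 0, 0, 0, 0, 0, 40], [32, 0, 0, 0, 0, 0, 40], [34, 0, 0, 0, 0, 0, 40], [36, 0, 0, 0, 0, 0, 40], [38, 0, 0, 0, 0, 0, 40], [38, 0, 0, 0, 0, 0, 40]]]}}

```text
time_s: 8.62
ee_pos: [511.6, -245.1, 5.3]
orientation: [-0.706, 0.706, 0.044, -0.044]
wrist_force: [0.0, 0.4, -0.5]
width: 39.9
```

Request:
{"name": "play_rows", "arguments": {"plan": [[[1, 0, 0, 0, 0, 0, 40], [2, 0, 0, 0, 0, 0, 40], [3, 0, 0, 0, 0, 0, 40], [4, 0, 0, 0, 0, 0, 40], [4, 0, 0, 0, 0, 0, 40]]]}}

```text
time_s: 9.25
ee_pos: [515.5, -244.7, 5.3]
orientation: [-0.706, 0.706, 0.044, -0.044]
wrist_force: [0.5, -0.1, 0.5]
width: 39.7
```

```bash
python3 - <<'E'
from h import *
a=snap('top','t3.png')['img']
i=cv2.resize(a[120:220,280:390],(660,600),interpolation=cv2.INTER_CUBIC)
cv2.imwrite('pics/m3.png',i);print(status.get_obs()['wrist_force'])
E
```

```text
[ 0.7260457 -0.4241775 -0.7314146]
```

View pics/m3.png

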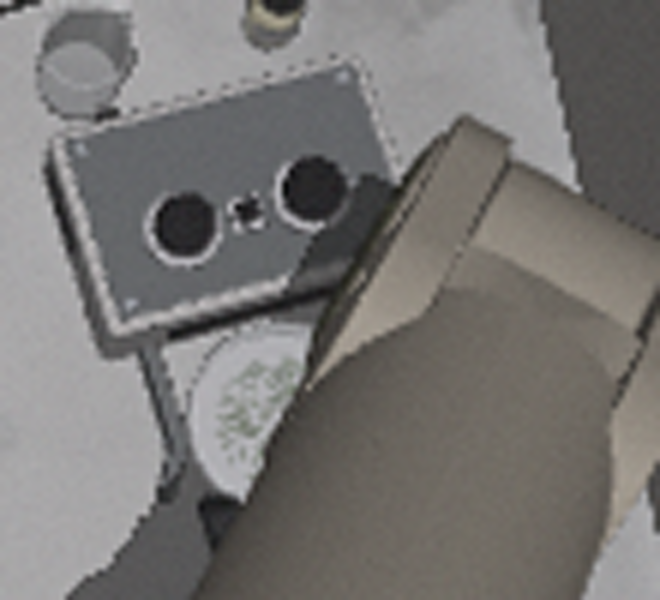

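The dish is in the cradle with its top rim near (265,322), close to the box front. There is no home contact force yet, so I'll keep pushing gently.

Request:
{"name": "play_rows", "arguments": {"plan": [[[0.5, 0, 0, 0, 0, 0, 40], [1, 0, 0, 0, 0, 0, 40], [1.5, 0, 0, 0, 0, 0, 40], [2, 0, 0, 0, 0, 0, 40], [2, 0, 0, 0, 0, 0, 40]]]}}

```text
time_s: 9.93
ee_pos: [517.4, -244.4, 5.3]
orientation: [-0.706, 0.706, 0.044, -0.044]
wrist_force: [-0.0, 0.2, -0.4]
width: 40.3
```

Request:
{"name": "play_rows", "arguments": {"plan": [[[0.5, 0, 0, 0, 0, 0, 40], [1, 0, 0, 0, 0, 0, 40], [1, 0, 0, 0, 0, 0, 40]]]}}

```text
time_s: 10.3
ee_pos: [518.4, -244.3, 5.3]
orientation: [-0.706, 0.706, 0.044, -0.044]
wrist_force: [-1.1, 0.5, -0.1]
width: 39.8
```

Request:
{"name": "play_rows", "arguments": {"plan": [[[0.5, 0, 0, 0, 0, 0, 40], [1, 0, 0, 0, 0, 0, 40], [1, 0, 0, 0, 0, 0, 40]]]}}

```text
time_s: 10.68
ee_pos: [519.1, -244.2, 5.2]
orientation: [0.706, -0.706, -0.044, 0.044]
wrist_force: [-1.9, -0.8, 0.8]
width: 40.1
```

Request:
{"name": "play_rows", "arguments": {"plan": [[[0.5, 0, 0, 0, 0, 0, 40], [1, 0, 0, 0, 0, 0, 40], [1, 0, 0, 0, 0, 0, 40]]]}}

```text
time_s: 11.05
ee_pos: [519.6, -244.2, 5.1]
orientation: [0.706, -0.706, -0.043, 0.044]
wrist_force: [-4.5, -0.7, 1.4]
width: 40.3
```

```bash
python3 - <<'E'
from h import *
rows([520.6,-243.8,5],.125,[(520.6-15,-243.8-2,5,.125,40),(500,-246,150,.125,45.5),(625,-231,150,.125,45.5)])
E
```

```text
[[np.float64(-15.1), np.float64(-0.0), np.float64(-0.1), 0, 0.0, 0, 40], [np.float64(-20.7), np.float64(-145.0), np.float64(0.4), 0, 0.0, 0, 45.5], [np.float64(105.2), np.float64(-145.0), np.float64(-0.3), 0, 0.0, 0, 45.5]]
```

Request:
{"name": "play_rows", "arguments": {"plan": [[[0, 0, 0, 0, 0, 0, 40], [0, 0, 0, 0, 0, 0, 40], [0, 0, 0, 0, 0, 0, 40], [-5, 0, 0, 0, 0, 0, 40], [-15, 0, 0, 0, 0, 0, 40], [-25, 0, 0, 0, 0, 0, 40], [-25, -50, 0, 0, 0, 0, 40], [-20.7, -100, 0, 0, 0, 0, 45.5], [-20.7, -145, 0, 0, 0, 0, 45.5], [-20.7, -145, 0, 0, 0, 0, 45.5], [-20.7, -145, 0, 0, 0, 0, 45.5]]]}}

```text
time_s: 12.42
ee_pos: [499.3, -246.4, 149.9]
orientation: [0.706, -0.706, -0.044, 0.044]
wrist_force: [-0.3, -1.1, -2.0]
width: 45.4
```

```bash
python3 - <<'E'
from h import *
a=snap('top','t4.png')['img'];b=snap('wrist','w4.png')['img']
i=cv2.resize(a[125:205,285:365],(480,480),interpolation=cv2.INTER_CUBIC)
j=cv2.resize(b,(320,240))
c=np.zeros((480,800,3),np.uint8);c[:,:480]=i;c[:240,480:]=j
cv2.imwrite('pics/m4.png',c)
E
```

```text
(no output)
```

View pics/m4.png

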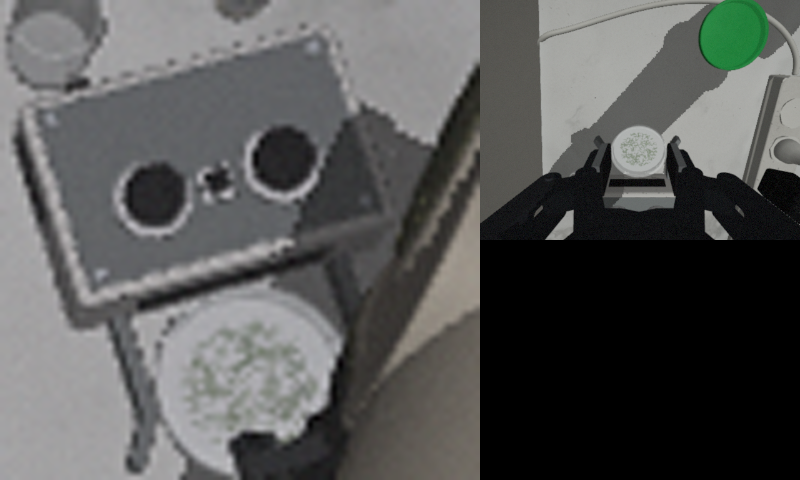

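The dish sits between the jaws against the box front at about (252,382) in the crop. The keys are at (154,194) and (283,160).

```bash
python3 - <<'E'
from h import *
g=lambda u,v,z: ray('t4.png',285+(u-2.5)/6,125+(v-2.5)/6,z)
D=g(252,384,15);L=g(154,194,74);R=g(283,160,74);m=(L+R)/2;print(D,L,R,m)
ly=(L-R)[:2];y=np.arctan2(-ly[0],ly[1]);print(y)
for y in(.12,.13):
  X=np.array([np.cos(y),np.sin(y)]);Y=np.array([-X[1],X[0]]);d=D[:2]-(m[:2]+12*X);print(d@X,d@Y)
# finger world check in top image: fingertips
rows([499.9,-246.4,150],.125,[(652.5,-227.5,150,.125,45.5),(652.5,-227.5,90,.125,45.5)])
E
```

```text
[ 568.11858381 -236.64656796   15.        ] [ 647.25272385 -198.34687336   74.        ] [ 653.98402749 -257.34561174   74.        ] [ 650.61837567 -227.84624255   74.        ]
0.1136011138787298
-94.96001219715168 1.1391931207999388
-94.944472489765 1.968722456990518
[[np.float64(153.8), np.float64(-0.0), np.float64(-0.3), 0, 0.0, 0, 45.5], [np.float64(153.8), np.float64(60.0), np.float64(-0.3), 0, 0.0, 0, 45.5]]
```

Request:
{"name": "play_rows", "arguments": {"plan": [[[60, 0, 0, 0, 0, 0, 45.5], [120, 0, 0, 0, 0, 0, 45.5], [153, 0, -0.3, 0, 0.003, 0, 45.5], [153, 30, -0.3, 0, 0.003, 0, 45.5], [153, 60, -0.3, 0, 0.003, 0, 45.5], [153, 65, -0.3, 0, 0.003, 0, 45.5], [153, 65, -0.3, 0, 0.003, 0, 45.5], [153, 65, -0.3, 0, 0.003, 0, 45.5]]]}}

```text
time_s: 13.52
ee_pos: [652.3, -228.4, 86.7]
orientation: [-0.706, 0.706, 0.043, -0.042]
wrist_force: [-0.3, -0.9, -0.2]
width: 45.7
```

```bash
python3 - <<'E'
from h import *
a=snap('top','t5.png')['img'];b=snap('wrist','w5.png')['img'];s=snap('scene','s5.png')['img']
i=cv2.resize(a[110:180,280:360],(400,350),interpolation=cv2.INTER_CUBIC)
k=cv2.resize(s[130:200,200:280],(400,350),interpolation=cv2.INTER_CUBIC)
j=cv2.resize(b,(320,240))
c=np.zeros((600,800,3),np.uint8);c[:350,:400]=i;c[:350,400:]=k;c[355:595,:320]=j
cv2.imwrite('pics/m5.png',c);print(status.get_obs()['ee_pos'],status.get_obs()['wrist_force'])
E
```

```text
[ 652.15492185 -228.14225811   86.47124079] [0.24065729 0.23817252 0.62952606]
```

View pics/m5.png

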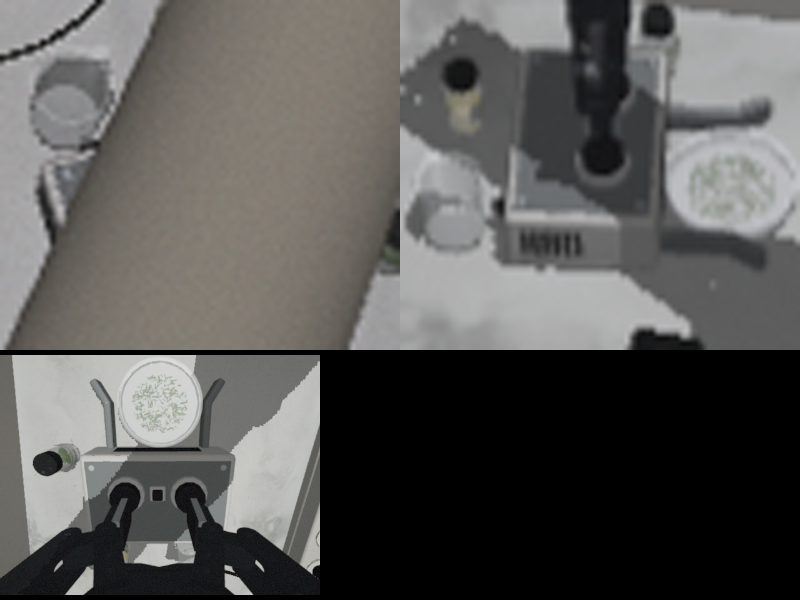

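The fingertips are over both round keys, at wrist crop (125,497) and (189,495), with the cancel key between them clear at (157,495). I'll descend slowly.

Request:
{"name": "play_rows", "arguments": {"plan": [[[0, 4, 0, 0, 0, 0, 45.5], [0, 8, 0, 0, 0, 0, 45.5], [0, 10, 0, 0, 0, 0, 45.5], [0, 11, 0, 0, 0, 0, 45.5], [0, 12, 0, 0, 0, 0, 45.5], [0, 12, 0, 0, 0, 0, 45.5]]]}}

```text
time_s: 14.42
ee_pos: [651.6, -227.9, 73.2]
orientation: [-0.706, 0.706, 0.043, -0.043]
wrist_force: [0.3, -0.1, -0.5]
width: 45.5
```

Request:
{"name": "play_rows", "arguments": {"plan": [[[0, 0.7, 0, 0, 0, 0, 45.5], [0, 1.5, 0, 0, 0, 0, 45.5], [0, 1.5, 0, 0, 0, 0, 45.5]]]}}

```text
time_s: 14.8
ee_pos: [651.7, -228.0, 72.0]
orientation: [-0.706, 0.706, 0.043, -0.043]
wrist_force: [-1.2, -0.6, 1.2]
width: 45.7
```

Request:
{"name": "play_rows", "arguments": {"plan": [[[0, 1, 0, 0, 0, 0, 45.5], [0, 2, 0, 0, 0, 0, 45.5], [0, 2, 0, 0, 0, 0, 45.5]]]}}

```text
time_s: 15.18
ee_pos: [651.7, -228.0, 69.9]
orientation: [-0.706, 0.706, 0.043, -0.043]
wrist_force: [-0.9, 0.9, 4.2]
width: 45.6
```

Request:
{"name": "play_rows", "arguments": {"plan": [[[0, 1, 0, 0, 0, 0, 45.5], [0, 2, 0, 0, 0, 0, 45.5], [0, 2, 0, 0, 0, 0, 45.5]]]}}

```text
time_s: 15.55
ee_pos: [651.7, -228.0, 68.0]
orientation: [-0.706, 0.706, 0.043, -0.043]
wrist_force: [-1.9, 0.8, 5.8]
width: 45.1
```

Request:
{"name": "play_rows", "arguments": {"plan": [[[0, 1, 0, 0, 0, 0, 45.5], [0, 2, 0, 0, 0, 0, 45.5], [0, 2, 0, 0, 0, 0, 45.5]]]}}

```text
time_s: 15.92
ee_pos: [651.7, -228.0, 66.2]
orientation: [-0.706, 0.706, 0.043, -0.043]
wrist_force: [-2.8, 1.9, 8.5]
width: 45.3
```

Request:
{"name": "play_rows", "arguments": {"plan": [[[0, 1, 0, 0, 0, 0, 45.5], [0, 1.5, 0, 0, 0, 0, 45.5], [0, 1.5, 0, 0, 0, 0, 45.5]]]}}

```text
time_s: 16.3
ee_pos: [651.8, -228.0, 65.8]
orientation: [0.706, -0.706, -0.043, 0.043]
wrist_force: [-6.1, 3.0, 15.0]
width: 45.4
```

Bottomed: 8 N at end of travel, then rising to 15 N, which matches both springs. I'll hold here, then release.

Request:
{"name": "play_rows", "arguments": {"plan": [[[0, 0.3, 0, 0, 0, 0, 45.5], [0, 0.3, 0, 0, 0, 0, 45.5], [0, 0.3, 0, 0, 0, 0, 45.5], [0, 0.3, 0, 0, 0, 0, 45.5], [0, 0.3, 0, 0, 0, 0, 45.5], [0, 0.3, 0, 0, 0, 0, 45.5], [0, 0.3, 0, 0, 0, 0, 45.5], [0, 0.3, 0, 0, 0, 0, 45.5], [0, 0.3, 0, 0, 0, 0, 45.5], [0, 0.3, 0, 0, 0, 0, 45.5], [0, 0.3, 0, 0, 0, 0, 45.5], [0, 0.3, 0, 0, 0, 0, 45.5], [0, 0.3, 0, 0, 0, 0, 45.5], [0, 0.3, 0, 0, 0, 0, 45.5]]]}}

```text
time_s: 18.05
ee_pos: [651.8, -228.0, 65.8]
orientation: [0.706, -0.706, -0.043, 0.042]
wrist_force: [-6.6, 3.3, 15.4]
width: 45.2
```

```bash
python3 - <<'E'
from h import *
b=snap('wrist','w6.png')['img'];o=status.get_obs()
print(o['wrist_force'],o['ft_torque'],o['ee_pos'])
cv2.imwrite('pics/m6.png',cv2.resize(b[150:330,120:390],(810//1-10,533),interpolation=cv2.INTER_CUBIC))
E
```

```text
[-6.28864322  3.85592671 16.53488481] [ 0.78012775  1.54669734 -0.03869687] [ 651.75109003 -228.06770552   65.82115675]
```

View pics/m6.png

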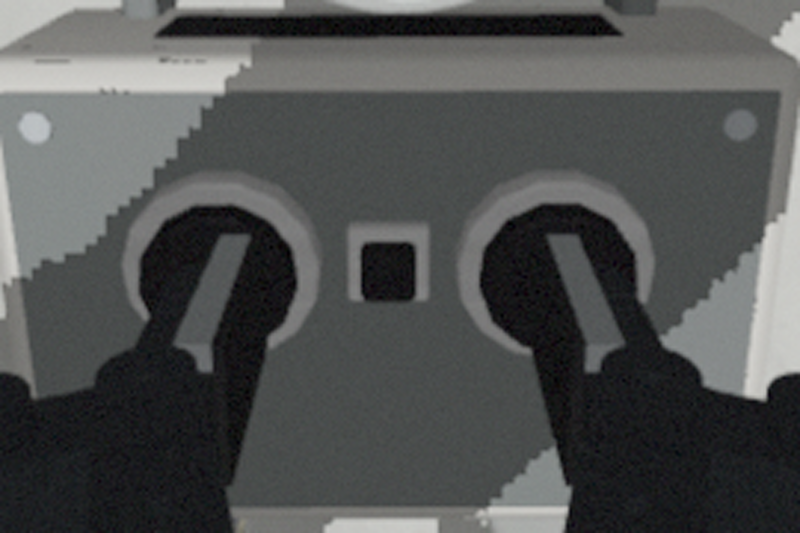

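Both fingertips press their caps, at (215,260) and (570,260), and the cancel key at (388,270) is clear. I'll finish the hold, release straight up and move back clear.

Request:
{"name": "play_rows", "arguments": {"plan": [[[0, 0, 0, 0, 0, 0, 45.5], [0, 0, 0, 0, 0, 0, 45.5], [0, 0, 0, 0, 0, 0, 45.5], [0, 0, 0, 0, 0, 0, 45.5], [0, 0, 0, 0, 0, 0, 45.5], [0, 0, 0, 0, 0, 0, 45.5], [0, 0, 0, 0, 0, 0, 45.5], [0, 0, 0, 0, 0, 0, 45.5], [0, 0, 0, 0, 0, 0, 45.5], [0, 0, 0, 0, 0, 0, 45.5], [0, 0, 0, 0, 0, 0, 45.5], [0, 0, 0, 0, 0, 0, 45.5], [0, -4, 0, 0, 0, 0, 45.5], [0, -8, 0, 0, 0, 0, 45.5], [0, -14, 0, 0, 0, 0, 45.5], [0, -40, 0, 0, 0, 0, 45.5], [0, -90, 0, 0, 0, 0, 45.5], [0, -110, 0, 0, 0, 0, 45.5], [0, -110, 0, 0, 0, 0, 45.5]]]}}

```text
time_s: 20.48
ee_pos: [652.4, -228.4, 175.5]
orientation: [-0.705, 0.706, 0.044, -0.042]
wrist_force: [0.4, -0.3, -0.6]
width: 46.0
```

```bash
python3 - <<'E'
from h import *
b=snap('wrist','w7.png')['img'];o=status.get_obs()
s=snap('scene','s7.png')['img']
print(o['time_s'],o['wrist_force'],o['ee_pos'],np.abs(o['joint_vel']).max())
k=cv2.resize(s[120:210,180:340],(640,360),interpolation=cv2.INTER_CUBIC)
c=np.zeros((600,640,3),np.uint8);c[:360]=k;c[360:,:320]=cv2.resize(b,(320,240))
cv2.imwrite('pics/m7.png',c)
E
```

```text
20.525 [-1.09609057  0.60223084 -0.18839238] [ 651.66704174 -227.90946447  173.64149036] 0.03340600429932667
```

View pics/m7.png

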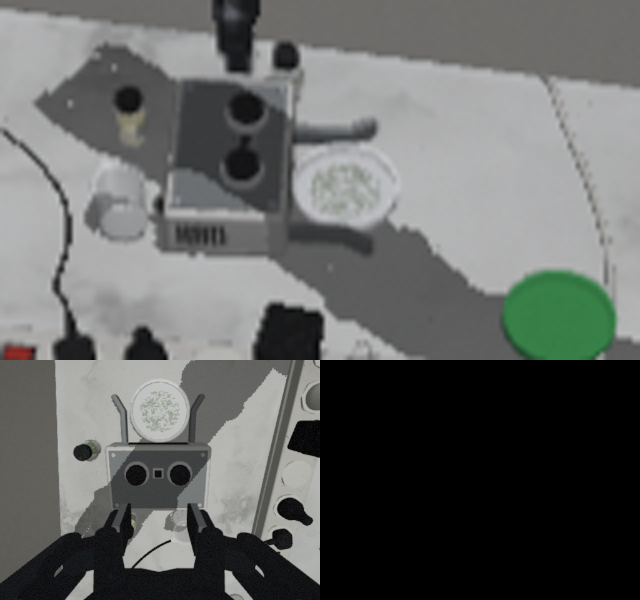

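The dish is home against the box at scene crop (347,190). Both keys are up, and the vials and beaker look where they were.

```bash
python3 -c "
from workcell import ctrl
print(ctrl.sign_off())"
```

```text
the job is handed in; nothing more can be done
None
```

The dish is home in the cradle, both round keys were pressed and released, and the job is handed in. It took about 20.5 s of robot time; the hand-in reported no verdict.

- **Dish:** I pushed it along the table with the open fingers as a fork, then squarely into the cradle until the force against the box reached about 4.5 N. The top camera put its centre about 2 mm from the seat, and a look after the key press showed it still home.
- **Keys:** Both fingertips pressed the round keys to their stops at about 15 N and held for over 3 s. The force rise on the way down matched both springs together. A wrist picture during the hold showed one finger on each cap and the cancel key clear.
- **After release:** The arm is about 100 mm above the keys and the wrist force is near zero. The keys look up, and the vials, beaker and green dish look unmoved. I judged these by eye from the pictures, without measuring them.

**Disagreements:** The wrist and top cameras differed by 5 to 7 mm on the first dish and cradle positions. The point of contact with the box came about 3 mm farther in than the camera estimate, so I homed the dish by force. No check failed.

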